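# Turn the heel piece over with the lifter

### The arm

A 6-joint arm with a two-finger parallel gripper is mounted at the origin on a cart in front of the work surface, level with it; the furniture and walls round the work are solid. World frame = base frame: x ahead of the robot, y to its left, z up, the work surface at z = 0. Lengths are in m, angles in degrees, forces in N, time in s.
With the tool pointing down it reaches from about 0.4 to 0.825 m from the base axis. Payload 7 kg.
Tool frame: the origin (TCP) lies at the centre of the arm's flange, where the gripper is bolted on; the fingertips stand 178 mm ahead of it and the grasp point (between the pads) lies 159 mm ahead of it (r.tips_ahead is the z of the fingertips in the tool frame, in m); z points along the fingers, y is the line along which they close (so a half turn about z gives the same grasp; the last joint's range is limited). The gripper opens to 88 mm and grips with 3 to 60 N. Pads are 19 mm wide; open, the fingers measure 130 mm over their backs; the gripper's body (78 mm by 193 mm) begins 47 mm behind the grasp point.
Start: joints at [-56.66, 20.546, 0.682, 0, -70.136, -16.507], TCP at [0.195, -0.646, 0.405] pointing down, gripper open.
Joint ranges: [-176.03, 176.03], [-82.01, 121.73], [-58.28, 71.71], [-173.87, 95.51], [-174.79, -0.11], [-173.66, 173.66]. Speed limits (degrees/s): [136.94, 136.94, 172.46, 180, 180, 180].

### API

Orientations are given as [roll, pitch, yaw] about the fixed x, y, z axes, in that order (R = Rz(yaw) Ry(pitch) Rx(roll)).
In Python, from plant import r gives the robot as it stands. The module is installed in compiled form; this text tells all that it offers.
- The arm moves only by the shell command python3 -m pendant 'ROWS' [FORCE]. ROWS is JSON, a list that holds one entry, the list of rows, each a list of 7 numbers: the shift along the tool's x, y, z in m, then the turn, a rotation vector about the tool's x, y, z in degrees, then the gripper command: -1 is shut, 1 is fully open, values between are in proportion. A call has 1 to 5 rows; each row is the pose to reach, as a shift and turn from the pose commanded when the call began, along the tool's axes at that moment; what a row does not reach only later rows make up. A row lasts 1/10 s, in which the tool goes at most 50 mm and 8.59 degrees, less where a joint would pass 70% of its speed; a pose out of reach is approached as far as the arm can. A call with a gripper value outside its range is refused whole. The fingers move at their own pace and stop on an object; FORCE is the grip in N (left out, the last holds). Time passes only in rows, so rows that repeat a pose let the fingers close. It gives the time, the measured TCP pose, the force, the opening and the grip force at its end, in the units of the state.
- r.get_state(): the state, without advancing time (a new reading comes with each control period).
- r.capture(name): name is "side" or "top" or "wrist"; returns the picture (384x512x3 uint8, red, green, blue); there is no depth.
- r.camera_params(name): a dict with "fx", "fy", "cx", "cy" (pixels), "R" (3x3) and "t" (3): a world point X has camera coordinates R X + t. Camera axes: x right, y down, z forward; pixel columns grow to the right and rows downward; lengths in m; the calibration is good to about 2 mm. A picture is of the moment at which its call begins: read the wrist's pose just before it. camera_params takes no time and is no camera call; for the wrist camera it gives the pose at the moment of the call.
- r.close_job(): hands the job in; it is judged then, once.
The state is a dict: "time_s": time; "joints": joint angles; "qd": joint speeds; "joint_torque": joint torques, N m; "tcp_pos": TCP position; "eef_rot": TCP orientation; "contact_force": force on the tool from outside, world axes, zero at the start; "moment": the same for the moment, N m; "gripper_width": finger opening in m; "gripper_force": force on a finger pad.
Only numpy, scipy, OpenCV 4.12 (cv2) and the standard library are available. Lean on these libraries where they do the work, as an engineer would, in place of code of your own. Each camera call takes 0.05 s, during which the arm holds its last target. There are 200 camera calls.

### The job

Two heel pieces lie in wooden turning rests. One still has its pale tan leather side up: take the red-handled lifter, slide its blade under that piece's overhanging round end, and tip the piece over the step so that it lies flat on the cork deck of its rest, black rubber side up. Do not touch either piece with the gripper, leave the piece that already shows black rubber as it is, and finally stand the lifter upright on the table and let go.

Things in the scene. Friction and masses are not known exactly. Their poses are not given: they have to be found in the camera images.
- heel_piece: Loose D-shaped heel piece, 64 (its x) x 60 x 7 mm, straight edge at +x; lies pale tan leather up, black rubber below. Origin: centre of the rubber face (underside at start), z out through the leather. Lies on its rest's low deck, straight edge 0 to 3 mm from the step, round end overhanging the deck front about 25 mm towards the robot, underside 16 mm above the table, free space beneath. 0.04 kg.
- rest: Fixed wood rest of that piece, 128 x 84 mm. Origin: centre of underside, on the table; x away from robot. Low deck, top 16 mm high, x -64 (front) to -24 mm; there a 4 mm step to the cork deck, 20 mm high, ending at a stop at x 57 mm. Side cheeks 70 mm apart and stop are 27 mm high. The step holds the straight edge as the round end is raised; pushed some 15 degrees past upright it falls on the cork.
- lifter: Lifter, stands by itself. Origin: on the underside of its steel foot, below the handle. Upright red handle 32 (x) by 16 mm (y), up to 100 mm high: grip from above across the 16 mm. Foot 3 mm thick, 44 mm wide, to 27 mm behind the origin; its 3 mm thick, 30 mm wide blade points along +x and ends 65 mm ahead of the origin. 0.16 kg.
- done_piece: Loose heel piece of the same shape and size that already lies black rubber (with brass nail heads) up, on the low deck of a second, identical rest: leave it alone. Origin: centre of its underside (leather), z up.

How it is judged (in metres and radians):
On the way:
1. the lifter holds the heel piece tipped up by at least 25 degrees (angle between heel_piece's own z axis and vertical between 0.436 and 2.7 rad and contact force between lifter and heel_piece above 0.03 N), for 0.05 s.
At the end, for the whole second after the job is handed in: The heel piece rests on its cork deck, rubber up, within 10 degrees of flat, centre -12 to 40 mm along the rest x, within 15 mm of its centre line; the lifter stands released on the table, within 8 degrees of upright; the other piece lies rubber up within 15 mm of its start (angle between heel_piece's own z axis and vertical above 2.967 rad and x of heel_piece in the frame of rest between -0.012 and 0.04 m and y of heel_piece in the frame of rest between -0.015 and 0.015 m and z of heel_piece in the frame of rest between 0.022 and 0.032 m and linear speed of each of heel_piece, lifter below 0.02 m/s and angle between lifter's own z axis and vertical below 0.15 rad and height (world z) of lifter between -0.004 and 0.006 m and angle between done_piece's own z axis and vertical below 0.17 rad and distance of done_piece from where it was at the start of the episode below 0.015 m); the robot touches nothing.
It fails at once if the gripper or arm touches the heel piece (contact force between any of the fingers, the arm and heel_piece above 0.5 N).
It fails at once if the gripper or arm touches the piece that is already rubber up (contact force between any of the fingers, the arm and done_piece above 0.5 N).
It fails at once if the piece that is already rubber up is moved by more than 15 mm (distance of done_piece from where it was at the start of the episode above 0.015 m).
It also fails if it takes over 48 s, if anything falls off the work surface, if the arm or the gripper's body presses on something with over 40 N, if the wrist force passes 120 N, or if a joint passes its speed limit or range.

## Working session

There is one attempt and no reset: what is moved stays moved. The work goes in short steps, Python scripts to look and compute and a shell command to move; the robot and the scene stay as the last step left them, time stands still between calls to the robot, and variables do not carry over. Pictures are saved under pics/ and viewed, at most 10 in all, crops included, and the job is handed in when it is done.

```bash
mkdir -p pics
python3 - <<'E'
from plant import r
import cv2
for n in("top","side"):
    cv2.imwrite(f"pics/{n}0.png",cv2.resize(r.capture(n)[:,:,::-1],(800,600),interpolation=cv2.INTER_CUBIC))
    print(n,r.camera_params(n))
print(r.get_state())
E
```

```text
top {'fx': 462.9215152908202, 'fy': 462.9215152908202, 'cx': 258.6098172612228, 'cy': 191.9427937659526, 'R': array([[-0.02443945, -0.99947068, -0.02147283],
       [-0.98300457,  0.02793498, -0.18144326],
       [ 0.18194706,  0.01667352, -0.98316695]]), 't': array([0.02130854, 0.57517396, 0.81038377])}
side {'fx': 384.0517858743783, 'fy': 384.0517858743783, 'cx': 255.64750071040405, 'cy': 194.17696771872318, 'R': array([[ 0.90761626, -0.41917404,  0.0229314 ],
       [-0.16758628, -0.41186644, -0.89570133],
       [ 0.38489942,  0.8091101 , -0.4440645 ]]), 't': array([-0.53465073,  0.12683519,  0.64553126])}
{'time_s': 0.1, 'joints': array([-5.66581551e+01,  2.05874574e+01,  6.38187927e-01, -1.35779720e-02,
       -7.01354127e+01, -1.65069799e+01]), 'qd': array([-0.02863681, -0.11270925,  0.10439117,  0.05663313, -0.06363678,
       -0.05059437]), 'joint_torque': array([-1.06083233e-03, -5.84160948e+01,  2.93752098e+01,  7.01556891e+00,
        1.02030986e-02, -4.65919322e-05]), 'tcp_pos': array([ 0.19542738, -0.64591575,  0.40382148]), 'eef_rot': array([ 1.79915181e+02, -1.18238839e-02, -1.63169749e+02]), 'contact_force': array([ 1.04283356,  0.45781616, -0.74779931]), 'moment': array([-0.04126564, -0.02064767,  0.00772827]), 'gripper_force': 0.0, 'gripper_width': 0.08773553478066223}
```

View pics/top0.png

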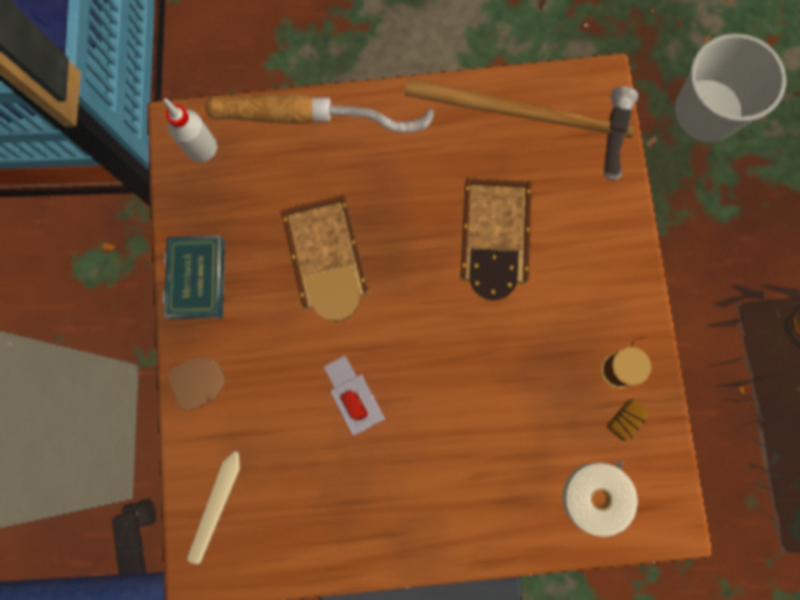

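View pics/side0.png

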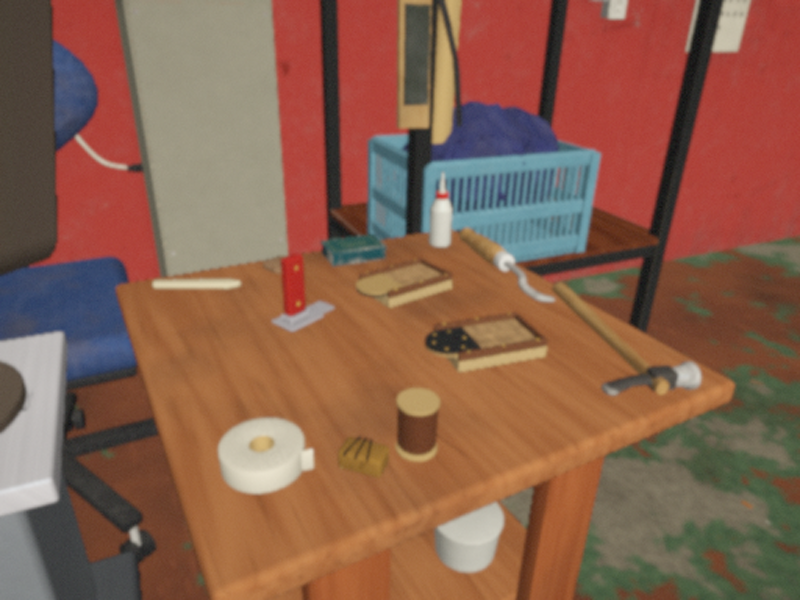

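The top view shows the tan piece in the left rest at about (325,260), the finished piece at (495,240) and the lifter at (355,395). Next I enlarge the left rest and the lifter.

Run:
```python
import cv2,numpy as np
from plant import r
I=np.mean([r.capture("top")[:,:,::-1].astype(float) for _ in range(4)],axis=0).astype(np.uint8)
a=cv2.resize(I[118:214,172:244],None,fx=6,fy=6,interpolation=cv2.INTER_CUBIC)
b=cv2.resize(I[222:284,200:254],None,fx=6,fy=6,interpolation=cv2.INTER_CUBIC)
o=np.zeros((576,768,3),np.uint8);o[:a.shape[0],:a.shape[1]]=a;o[:b.shape[0],440:440+b.shape[1]]=b
for x in range(0,768,60): o[::6,x]=255
for y in range(0,576,60): o[y,::6]=255
cv2.imwrite("pics/c1.png",o)
```

```text
(no output)
```

View pics/c1.png

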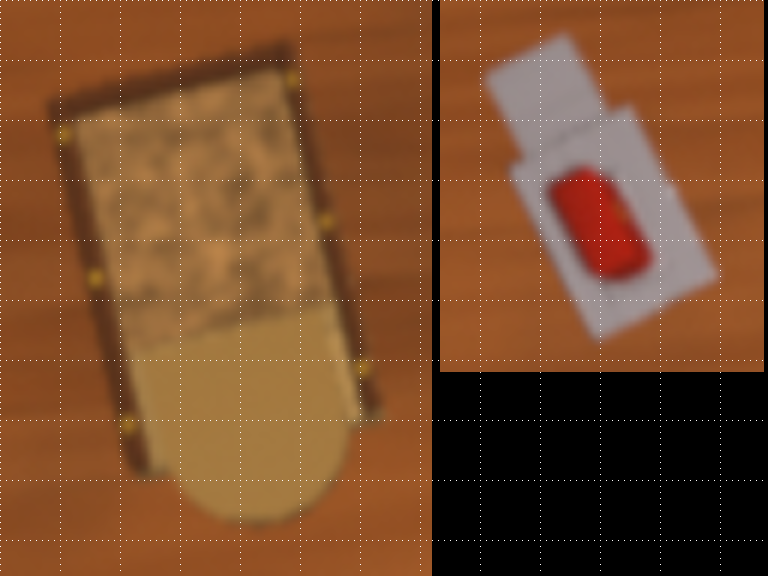

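In the crop, the rest's corners are at (50,100), (292,40), (378,415) and (130,475). The piece's straight edge runs from (133,350) to (330,307), with its round tip at (262,522). The lifter's blade corners are at (486,75) and (570,33), and its foot's rear corners at (598,340) and (718,275).

```bash
cat > h.py <<'E'
import numpy as np
from plant import r
from scipy.optimize import least_squares
def ray(cam,px,z):
    c=r.camera_params(cam) if isinstance(cam,str) else cam
    d=c["R"].T@np.array([(px[0]-c["cx"])/c["fx"],(px[1]-c["cy"])/c["fy"],1]); o=-c["R"].T@c["t"]
    return o+d*(z-o[2])/d[2]
def fit(P,M):
    P=np.array(P)[:,:2];M=np.array(M,float)
    def f(p):
        c,s=np.cos(p[2]),np.sin(p[2]);return (M@np.array([[c,s],[-s,c]])+p[:2]-P).ravel()
    best=min((least_squares(f,[*P.mean(0),a]) for a in(0,1.5,-1.5,3)),key=lambda q:q.cost)
    return best.x[:2],np.degrees(best.x[2]),best.fun.reshape(-1,2)*1e3
E
python3 - <<'E'
from h import *
np.set_printoptions(precision=4,suppress=True)
A=lambda x,y:((x+.5)/6-.5+172,(y+.5)/6-.5+118)
B=lambda x,y:((x-440+.5)/6-.5+200,(y+.5)/6-.5+222)
P=[ray("top",A(*p),.027) for p in[(50,100),(292,40),(378,415),(130,475)]]
print("rest",*fit(P,[(.064,.042),(.064,-.042),(-.064,-.042),(-.064,.042)]))
P=[ray("top",A(*p),.023) for p in[(133,350),(330,307),(262,522)]]
print("piece",np.array(P),*fit(P,[(.032,.030),(.032,-.030),(-.032,0)]))
P=[ray("top",B(*p),.003) for p in[(486,75),(570,33),(598,340),(718,275)]]
print("lifter",*fit(P,[(.065,.015),(.065,-.015),(-.027,.022),(-.027,-.022)]))
P=[ray("top",p,.1) for p in[B(590,225),B(600,222)]];print(P)
E
```

```text
rest [0.6464 0.1058] 12.039571228707572 [[-0.3298  1.1863]
 [-0.9125 -1.0134]
 [ 0.7212 -1.2182]
 [ 0.5211  1.0453]]
piece [[0.6164 0.1322 0.023 ]
 [0.6288 0.068  0.023 ]
 [0.5587 0.0907 0.023 ]] [0.5908 0.0952] 9.465191245563574 [[ 1.0235 -2.1665]
 [-1.5525  2.8906]
 [ 0.529  -0.7241]]
lifter [0.4526 0.0662] 26.50017454575604 [[-0.1189 -0.27  ]
 [ 0.3331  0.3081]
 [-0.1804  0.3461]
 [-0.0338 -0.3842]]
[array([0.4512, 0.0666, 0.1   ]), array([0.452 , 0.0637, 0.1   ])]
```

```bash
cat >> h.py <<'E'
from scipy.spatial.transform import Rotation as Ro
def go(x,y,z,yaw,pitch=0):
    "shift and rotvec in tool axes to TCP x,y,z, tool down with yaw, then pitched about world-horizontal lifter y"
    s=r.get_state(); R=Ro.from_euler("xyz",s["eef_rot"],degrees=True)
    T=Ro.from_euler("xyz",[180,0,yaw],degrees=True)
    print("t",s["time_s"],"tcp",s["tcp_pos"].round(4),s["eef_rot"].round(2),"F",s["contact_force"].round(1))
    print("shift",R.inv().apply(np.array([x,y,z])-s["tcp_pos"]).round(4),"rot",(R.inv()*T).as_rotvec(degrees=True).round(2))
E
python3 -c "
from h import *
go(.43,-.28,.36,-158); go(.4526,.0662,.34,-153.5)"
```

```text
t 0.3 tcp [ 0.1955 -0.646   0.4043] [ 179.97   -0.   -163.17] F [-0.  -0.4 -0.8]
shift [-0.3305  0.2824  0.0445] rot [ 0.03 -0.   -5.17]
t 0.3 tcp [ 0.1955 -0.646   0.4043] [ 179.97   -0.   -163.17] F [-0.  -0.4 -0.8]
shift [-0.4524  0.6072  0.0646] rot [ 0.03 -0.   -9.67]
```

```bash
python3 -m pendant '[[[-0.033,0.028,0.004,0,0,0,1],[-0.07,0.06,0.01,0,0,0,1],[-0.11,0.094,0.015,0,0,0,1],[-0.15,0.128,0.02,0,0,0,1],[-0.19,0.162,0.025,0,0,0,1]]]'; python3 -m pendant '[[[-0.035,0.03,0.005,0,0,-1,1],[-0.07,0.06,0.01,0,0,-2,1],[-0.105,0.09,0.015,0,0,-3,1],[-0.14,0.12,0.02,0,0,-4,1],[-0.14,0.12,0.02,0,0,-5.2,1]]]'; python3 -c "
from h import *
go(.4526,.0662,.34,-153.5)"
```

```text
time_s: 0.8
tcp_pos: [0.3266, -0.4412, 0.3804]
eef_rot: [-180.0, 0.0, -163.2]
contact_force: [2.2, -0.1, -0.0]
gripper_width: 0.0876
gripper_force: 0.0
time_s: 1.3
tcp_pos: [0.4274, -0.2839, 0.3602]
eef_rot: [180.0, 0.0, -157.7]
contact_force: [-0.3, 0.1, 0.4]
gripper_width: 0.0878
gripper_force: 0.0
t 1.3 tcp [ 0.4274 -0.2839  0.3602] [ 1.7999e+02  3.0000e-02 -1.5765e+02] F [-0.3  0.1  0.4]
shift [-0.1564  0.3142  0.0203] rot [ 0.01  0.03 -4.15]
```

```bash
python3 -m pendant '[[[-0.02,0.04,0.003,0,0,-0.5,1],[-0.04,0.08,0.006,0,0,-1,1],[-0.06,0.12,0.009,0,0,-2,1],[-0.08,0.16,0.012,0,0,-2.5,1],[-0.1,0.2,0.015,0,0,-3,1]]]'; python3 -m pendant '[[[-0.02,0.04,0,0,0,-0.5,1],[-0.04,0.08,0.003,0,0,-1,1],[-0.055,0.111,0.004,0,0,-1.2,1],[-0.055,0.111,0.004,0,0,-1.2,1],[-0.055,0.111,0.004,0,0,-1.2,1]]]'
python3 - <<'E'
from h import *
import cv2
go(.4526,.0662,.236,-153.5)
c=r.camera_params("wrist");I=r.capture("wrist")
for p in [(.4526,.0662,.1),(.4526+.065*.895,.0662+.065*.446,.003)]:
    q=c["R"]@p+c["t"];u=q[:2]/q[2]*[c["fx"],c["fy"]]+[c["cx"],c["cy"]];print(u)
    cv2.drawMarker(I,tuple(int(round(v)) for v in u),(0,255,0),0,10)
cv2.imwrite("pics/w1.png",I[:,:,::-1])
E
```

```text
time_s: 1.8
tcp_pos: [0.4426, -0.0632, 0.3457]
eef_rot: [-180.0, 0.0, -155.0]
contact_force: [0.8, 0.1, -0.4]
gripper_width: 0.0876
gripper_force: 0.0
time_s: 2.3
tcp_pos: [0.4457, 0.0598, 0.3415]
eef_rot: [-180.0, -0.0, -153.7]
contact_force: [0.2, -0.1, -0.6]
gripper_width: 0.0878
gripper_force: 0.0
t 2.3 tcp [0.4457 0.0598 0.3415] [-180.     -0.   -153.65] F [ 0.2 -0.1 -0.6]
shift [-0.009   0.0027  0.1055] rot [-0.   -0.   -0.15]
[254.14037253 207.44347225]
[253.08553833 228.81866414]
```

View pics/w1.png

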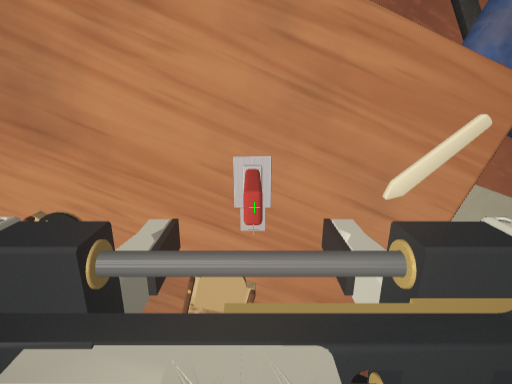

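The wrist view agrees with the fit: the blade tip is at (253,230) and the handle top near (254,207). I'll go down and grip.

```bash
python3 -m pendant '[[[-0.009,0.003,0.03,0,0,-0.1,1],[-0.009,0.003,0.06,0,0,-0.1,1],[-0.009,0.003,0.09,0,0,-0.1,1],[-0.009,0.003,0.105,0,0,-0.1,1],[-0.009,0.003,0.105,0,0,-0.1,1]]]'; python3 -m pendant '[[[0,0,0,0,0,0,-1],[0,0,0,0,0,0,-1],[0,0,0,0,0,0,-1],[0,0,0,0,0,0,-1],[0,0,0,0,0,0,-1]]]' 40;  python3 -m pendant '[[[0,0,0,0,0,0,-1],[0,0,0,0,0,0,-1],[0,0,0,0,0,0,-1],[0,0,0,0,0,0,-1],[0,0,0,0,0,0,-1]]]'; python3 -c "
from h import *
go(.4526,.0662,.236,-153.5)"
```

```text
time_s: 2.85
tcp_pos: [0.4518, 0.0643, 0.2346]
eef_rot: [-180.0, -0.3, -153.8]
contact_force: [-0.3, 0.0, 0.1]
gripper_width: 0.0876
gripper_force: 0.0
time_s: 3.35
tcp_pos: [0.4526, 0.0661, 0.237]
eef_rot: [180.0, 0.1, -153.7]
contact_force: [0.6, -0.4, 0.5]
gripper_width: 0.0531
gripper_force: 0.0
time_s: 3.85
tcp_pos: [0.4525, 0.066, 0.2364]
eef_rot: [-180.0, -0.0, -153.7]
contact_force: [0.5, 0.9, -1.4]
gripper_width: 0.0161
gripper_force: 40.0
t 3.85 tcp [0.4525 0.066  0.2364] [-1.8000e+02 -1.0000e-02 -1.5366e+02] F [ 0.5  0.9 -1.4]
shift [-0.0002  0.0001  0.0004] rot [-0.   -0.01 -0.16]
```

```bash
python3 -m pendant '[[[0,0,-0.006,0,0,0,-1],[0,0,-0.006,0,0,4,-1],[0,0,-0.006,0,0,8,-1],[0,0,-0.006,0,0,12,-1],[0,0,-0.006,0,0,14.3,-1]]]';python3 -m pendant '[[[0,0,0,0,0,0,-1],[0,0,0,0,0,0,-1]]]'; python3 -c "
from h import *
go(.485,.0714,.2424,-168)"
```

```text
time_s: 4.35
tcp_pos: [0.4524, 0.066, 0.2427]
eef_rot: [180.0, -0.0, -168.1]
contact_force: [-0.1, 0.3, -1.0]
gripper_width: 0.0161
gripper_force: 40.0
time_s: 4.55
tcp_pos: [0.4525, 0.066, 0.2426]
eef_rot: [180.0, 0.0, -167.9]
contact_force: [0.2, -0.6, -1.0]
gripper_width: 0.0158
gripper_force: 40.0
t 4.55 tcp [0.4525 0.066  0.2426] [ 180.      0.   -167.89] F [ 0.2 -0.6 -1. ]
shift [-0.0329 -0.0015  0.0002] rot [0.   0.   0.11]
```

```bash
python3 -m pendant '[[[-0.016,-0.001,0,0,0,0,-1],[-0.033,-0.0015,0,0,0,0.1,-1],[-0.033,-0.0015,0,0,0,0.1,-1]]]'
python3 - <<'E'
from h import *
import cv2
go(.485,.0714,.2424,-168)
a=r.capture("side")[130:230,150:320,::-1]; b=r.capture("top")[110:270,160:260,::-1]
cv2.imwrite("pics/s2.png",np.vstack([cv2.resize(a,None,fx=3,fy=3,interpolation=2),cv2.resize(np.rot90(b),(510,300),interpolation=2)])[:600])
E
```

```text
time_s: 4.85
tcp_pos: [0.4869, 0.072, 0.2427]
eef_rot: [-180.0, 0.1, -168.0]
contact_force: [-0.3, -0.5, -1.9]
gripper_width: 0.0157
gripper_force: 40.0
t 4.85 tcp [0.4869 0.072  0.2427] [-1.8000e+02  8.0000e-02 -1.6799e+02] F [-0.3 -0.5 -1.9]
shift [ 0.002  -0.0002  0.0003] rot [-0.    0.08  0.01]
```

View pics/s2.png

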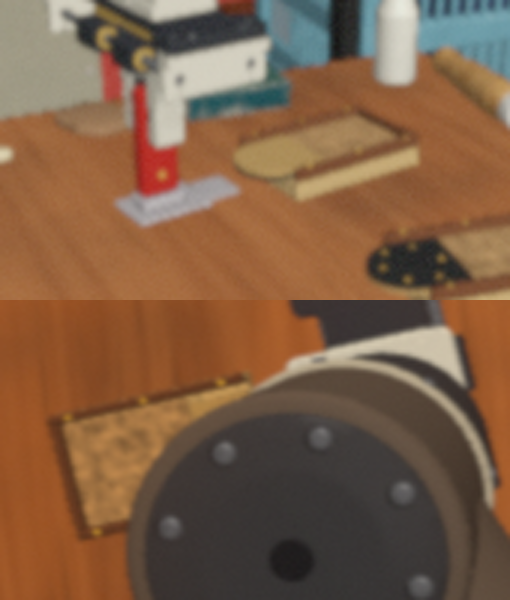

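The lifter is level, with its blade at (235,187) in the crop pointing at the overhang. I'll slide it in.

```bash
python3 -m pendant '[[[-0.003,0,0,0,0,0,-1],[-0.01,0,0,0,0,0,-1],[-0.017,0,0,0,0,0,-1],[-0.025,0,0,0,0,0,-1],[-0.025,0,0,0,0,0,-1]]]';python3 -m pendant '[[[0,0,-0.003,0,0,0,-1],[0,0,-0.007,0,0,0,-1],[-0.0005,0,-0.011,0,0,0,-1],[-0.001,0,-0.015,0,0,0,-1],[-0.0015,0,-0.0185,0,0,0,-1]]]'
python3 - <<'E'
from h import *
import cv2
go(.485,.0714,.2424,-168)
R=lambda p:((np.array(p)-[.6464,.1058])@np.array([[.978,-.2086],[.2086,.978]])*1e3).round(1)
print("lifter origin in rest",R(r.get_state()["tcp_pos"][:2]))
a=r.capture("side")[130:230,150:320,::-1]
cv2.imwrite("pics/s3.png",cv2.resize(a,None,fx=4,fy=4,interpolation=2))
E
```

```text
time_s: 5.45
tcp_pos: [0.5108, 0.077, 0.2425]
eef_rot: [-180.0, 0.0, -168.1]
contact_force: [-0.9, 0.0, -1.5]
gripper_width: 0.016
gripper_force: 40.0
time_s: 5.95
tcp_pos: [0.511, 0.0769, 0.2615]
eef_rot: [180.0, 0.0, -168.1]
contact_force: [-0.3, 0.5, -2.0]
gripper_width: 0.0156
gripper_force: 40.0
t 5.95 tcp [0.511  0.0769 0.2615] [ 1.7999e+02  3.0000e-02 -1.6806e+02] F [-0.3  0.5 -2. ]
shift [ 0.0266 -0.      0.0191] rot [ 0.01  0.03 -0.06]
lifter origin in rest [-138.4   -0. ]
```

View pics/s3.png

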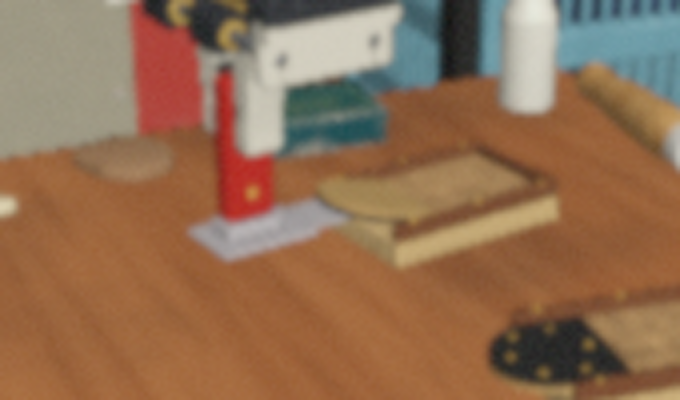

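The piece's round end at (330,185) is raised on the blade. I'll continue along the arc.

```bash
python3 -m pendant '[[[-0.001,0,-0.003,0,0,0,-1],[-0.002,0,-0.006,0,0,0,-1],[-0.003,0,-0.008,0,0,0,-1],[-0.004,0,-0.010,0,0,0,-1],[-0.005,0,-0.0115,0,0,0,-1]]]';python3 -m pendant '[[[-0.001,0,-0.002,0,0,0,-1],[-0.003,0,-0.004,0,0,0,-1],[-0.004,0,-0.006,0,0,0,-1],[-0.006,0,-0.008,0,0,0,-1],[-0.0075,0,-0.0095,0,0,0,-1]]]';python3 -m pendant '[[[-0.002,0,-0.0017,0,0,0,-1],[-0.004,0,-0.0034,0,0,0,-1],[-0.006,0,-0.005,0,0,0,-1],[-0.008,0,-0.0064,0,0,0,-1],[-0.010,0,-0.0075,0,0,0,-1]]]'
python3 - <<'E'
from h import *
import cv2
go(.485,.0714,.2424,-168)
a=r.capture("side")[120:220,150:320,::-1]
cv2.imwrite("pics/s4.png",cv2.resize(a,None,fx=4,fy=4,interpolation=2))
E
```

```text
time_s: 6.5
tcp_pos: [0.516, 0.0779, 0.2726]
eef_rot: [180.0, -0.0, -168.1]
contact_force: [0.5, 0.0, -2.0]
gripper_width: 0.016
gripper_force: 40.0
time_s: 7.0
tcp_pos: [0.5235, 0.0795, 0.2821]
eef_rot: [-180.0, 0.0, -168.1]
contact_force: [0.2, -0.7, -1.3]
gripper_width: 0.016
gripper_force: 40.0
time_s: 7.5
tcp_pos: [0.5332, 0.0816, 0.2896]
eef_rot: [-180.0, 0.0, -168.1]
contact_force: [0.1, 1.2, -1.5]
gripper_width: 0.0163
gripper_force: 40.0
t 7.5 tcp [0.5332 0.0816 0.2896] [-180.      0.   -168.07] F [ 0.1  1.2 -1.5]
shift [0.0493 0.     0.0472] rot [-0.    0.   -0.07]
```

View pics/s4.png

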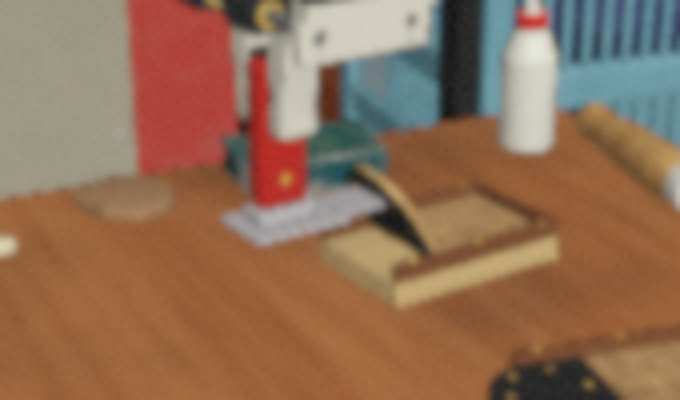

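The piece stands at roughly 55–60° with its base held at the step, near (430,245). I'll carry on over the top.

```bash
python3 -m pendant '[[[-0.002,0,-0.001,0,0,0,-1],[-0.004,0,-0.002,0,0,0,-1],[-0.006,0,-0.003,0,0,0,-1],[-0.009,0,-0.004,0,0,0,-1],[-0.011,0,-0.0045,0,0,0,-1]]]';python3 -m pendant '[[[-0.002,0,-0.0005,0,0,0,-1],[-0.004,0,-0.001,0,0,0,-1],[-0.007,0,-0.0015,0,0,0,-1],[-0.009,0,-0.002,0,0,0,-1],[-0.012,0,-0.002,0,0,0,-1]]]';python3 -m pendant '[[[-0.002,0,0,0,0,0,-1],[-0.004,0,0,0,0,0,-1],[-0.007,0,0.001,0,0,0,-1],[-0.009,0,0.0015,0,0,0,-1],[-0.012,0,0.002,0,0,0,-1]]]'
python3 - <<'E'
from h import *
import cv2
go(.485,.0714,.2424,-168)
a=r.capture("side")[120:220,150:320,::-1]
cv2.imwrite("pics/s5.png",cv2.resize(a,None,fx=4,fy=4,interpolation=2))
E
```

```text
time_s: 8.05
tcp_pos: [0.5441, 0.0839, 0.2941]
eef_rot: [180.0, 0.0, -168.1]
contact_force: [-0.1, 0.3, -2.0]
gripper_width: 0.0158
gripper_force: 40.0
time_s: 8.55
tcp_pos: [0.5557, 0.0863, 0.296]
eef_rot: [180.0, 0.0, -168.1]
contact_force: [-0.4, 0.3, -1.3]
gripper_width: 0.0159
gripper_force: 40.0
time_s: 9.05
tcp_pos: [0.5674, 0.0888, 0.2938]
eef_rot: [-180.0, -0.0, -168.1]
contact_force: [0.9, -1.2, -1.5]
gripper_width: 0.0158
gripper_force: 40.0
t 9.05 tcp [0.5674 0.0888 0.2938] [-1.8000e+02 -1.0000e-02 -1.6807e+02] F [ 0.9 -1.2 -1.5]
shift [0.0842 0.     0.0514] rot [-0.   -0.01 -0.07]
```

View pics/s5.png

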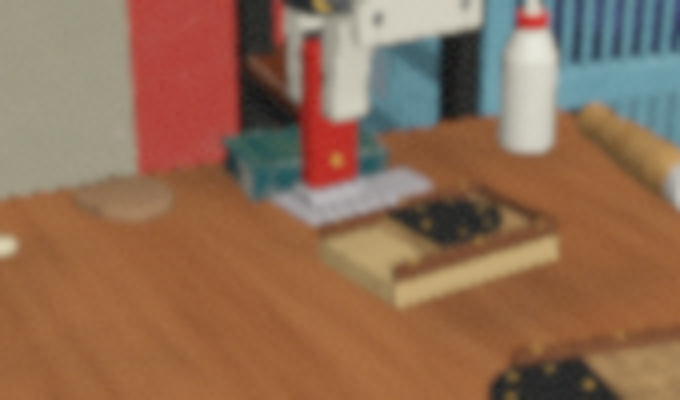

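The piece has tipped over and lies rubber up on the cork at (450,215). I'll back off, stand the lifter down and release it.

```bash
python3 -m pendant '[[[0.015,0,0,0,0,0,-1],[0.04,0,0,0,0,0,-1],[0.07,0,0,0,0,0,-1],[0.1,0,0,0,0,0,-1],[0.112,0,0.01,0,0,0,-1]]]';python3 -m pendant '[[[0,0,0.01,0,0,0,-1],[0,0,0.025,0,0,0,-1],[0,0,0.037,0,0,0,-1],[0,0,0.041,0,0,0,-1],[0,0,0.041,0,0,0,-1]]]';  python3 -c "
from h import *
go(.458,.0655,.2364,-168)"
```

```text
time_s: 9.6
tcp_pos: [0.4558, 0.0649, 0.2847]
eef_rot: [180.0, 0.1, -168.1]
contact_force: [1.4, 0.7, -0.8]
gripper_width: 0.016
gripper_force: 40.0
time_s: 10.1
tcp_pos: [0.4581, 0.0657, 0.2423]
eef_rot: [-180.0, -0.1, -168.1]
contact_force: [-0.3, 0.2, -0.9]
gripper_width: 0.016
gripper_force: 40.0
t 10.1 tcp [0.4581 0.0657 0.2423] [-1.7996e+02 -8.0000e-02 -1.6807e+02] F [-0.3  0.2 -0.9]
shift [ 0.0001 -0.0002  0.0059] rot [-0.04 -0.08 -0.07]
```

```bash
python3 -m pendant '[[[0,0,0.002,0,0,0,-1],[0,0,0.004,0,0,0,-1],[0,0,0.0055,0,0,0,-1],[0,0,0.006,0,0,0,-1],[0,0,0.006,0,0,0,-1]]]';python3 -m pendant '[[[0,0,0,0,0,0,-0.5],[0,0,0,0,0,0,-0.2],[0,0,0,0,0,0,0.2],[0,0,0,0,0,0,0.2],[0,0,0,0,0,0,0.2]]]'; python3 -m pendant '[[[0,0,0,0,0,0,0.2],[0,0,0,0,0,0,0.2],[0,0,-0.02,0,0,0,0.2],[0,0,-0.05,0,0,0,0.2],[0,0,-0.08,0,0,0,0.2]]]'; python3 -m pendant '[[[0.01,0,-0.04,0,0,0,0.2],[0,0.04,-0.06,0,0,0,0.2],[0,0.09,-0.06,0,0,0,0.2],[0,0.14,-0.06,0,0,0,0.2],[0,0.19,-0.06,0,0,0,0.2]]]';python3 - <<'E'
from h import *
import cv2
a=r.capture("side")[120:250,150:360,::-1]; b=r.capture("top")[100:290,150:360,::-1]
cv2.imwrite("pics/s6.png",np.hstack([cv2.resize(a,(400,248),interpolation=2),cv2.resize(b,(400,362),interpolation=2)[:248]]) if 0 else np.vstack([cv2.resize(a,(420,260),interpolation=2),cv2.resize(b,(420,340),interpolation=2)]))
E
```

```text
time_s: 10.6
tcp_pos: [0.4577, 0.0656, 0.237]
eef_rot: [180.0, 0.0, -168.1]
contact_force: [-0.5, -1.3, -0.9]
gripper_width: 0.016
gripper_force: 40.0
time_s: 11.1
tcp_pos: [0.4577, 0.0656, 0.237]
eef_rot: [-180.0, 0.0, -168.1]
contact_force: [-0.6, 0.0, -0.4]
gripper_width: 0.0481
gripper_force: 0.0
time_s: 11.6
tcp_pos: [0.4575, 0.0655, 0.3176]
eef_rot: [-180.0, -0.1, -168.1]
contact_force: [0.5, 0.9, 0.1]
gripper_width: 0.0525
gripper_force: 0.0
time_s: 12.1
tcp_pos: [0.4176, 0.253, 0.3775]
eef_rot: [179.9, 0.1, -168.1]
contact_force: [1.3, -0.0, -0.3]
gripper_width: 0.0524
gripper_force: 0.0
```

View pics/s6.png

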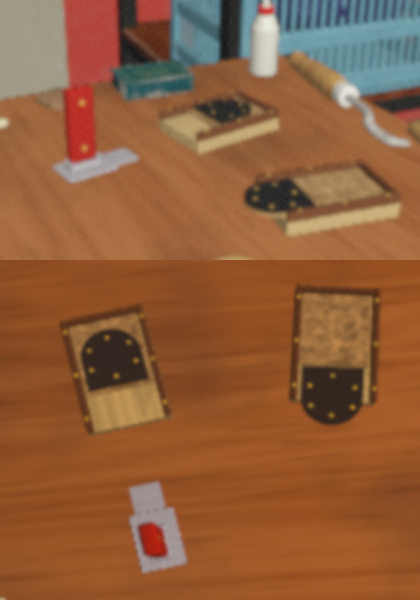

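The piece lies rubber up on the cork, centred at (113,360) with its straight edge by the step. The lifter stands upright and released at (155,535), and the finished piece at (332,393) hasn't moved.

```bash
python3 -m pendant '[[[0,0,0,0,0,0,0.2],[0,0,0,0,0,0,0.2],[0,0,0,0,0,0,0.2]]]'; python3 -c "
from plant import r
print(r.close_job())"
```

```text
time_s: 12.5
tcp_pos: [0.4186, 0.2505, 0.3769]
eef_rot: [-180.0, -0.0, -168.1]
contact_force: [0.3, -0.2, 0.6]
gripper_width: 0.0525
gripper_force: 0.0
the job is handed in; nothing more can be done
None
```

I handed the job in at 12.5 s; no verdict came back, but the last pictures show the heel piece flat on its cork deck with the rubber side up, the lifter standing upright and released, and the other piece undisturbed.

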